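# Tip the blue rinse cup into its draining tray

## Robot

A 6-joint arm with a two-finger parallel gripper is mounted at the origin on the work surface. World frame = base frame: x ahead of the robot, y to its left, z up, the work surface at z = 0. Lengths are in m, angles in rad, forces in N, time in s.
With the tool pointing down it reaches from about 0.375 to 0.9 m from the base axis. Payload 3.1 kg.
Tool frame: the origin (TCP) lies at the very end of the fingers, on their centre line; the grasp point (between the pads) lies 19 mm behind it; z points along the fingers, y is the direction in which the jaws open and shut (so a half turn about z gives the same grasp; the last joint's range is limited). The gripper opens to 85 mm and grips with 20 to 120 N. Pads are 22 mm wide; open, the fingers measure 114 mm over their backs; the gripper's body (76 mm by 85 mm) begins 54 mm behind the grasp point. The pads swing forward as they close: fully open they stand 13 mm farther back than shut.
Start: joints at [-1.355, 0.527, 1.433, -0, 1.181, -0.178], TCP at [0.24, -0.577, 0.231] pointing down, gripper open.
Joint ranges: [-3.08, 3.08], [-0.75, 2.2], [0.22, 2.44], [-1.43, 4.57], [0, 2.65], [-2.85, 2.85]. Speed limits (rad/s): [2.79, 2.79, 3.14, 3.14, 3.14, 3.14].

## Interface

Orientations are given as a unit quaternion [x, y, z, w].
In Python, from station import manip gives the robot as it stands. The module is installed in compiled form; this text tells all that it offers.
- The arm moves only by the tool send_rows, never from a script. Its argument "commands" is a list of rows, each an object with "delta_pos": the shift along the world's x, y, z in cm, a list of three; "yaw": the turn about the world's z in rad. A call has 1 to 10 rows; each row shifts and turns the pose as measured when the row begins; what a row does not reach is not made up. A row lasts 1/8 s, in which the tool goes at most 62.5 mm and 10.7 degrees, less where a joint would pass 70% of its speed; a pose out of reach is approached as far as the arm can. A call is refused whole if a number of a shift passes 6.25 or a number of a turn 0.188, either way. A call with a gripper value outside its range is refused whole. "grip" is the closure, from -1 (fully open) to 1 (shut), set as the call begins (left out, the last holds). The fingers move at their own pace and stop on an object; "force" is the grip in N (left out, the last holds). Time passes only in rows, so rows that do not move let the fingers close. It gives the time, the measured TCP pose, the force and the opening at its end, in the units of the state.
- manip.sense(): the state, without advancing time (a new reading comes with each control period).
- manip.snapshot(name): name is "side" or "top" or "wrist"; returns the picture (400x640x3 uint8, blue, green, red); there is no depth.
- manip.get_calibration(name): a dict with "fx", "fy", "cx", "cy" (pixels), "dist_coeffs" ([k1, k2, p1, p2, k3] as OpenCV has them; the pictures are not rectified), "world_to_cam" (4x4, takes a point from world to camera coordinates); the wrist camera has in their place "mount" (4x4, takes a point from camera to tool coordinates, whose origin is the TCP and whose axes are the flange's). Camera axes: x right, y down, z forward; pixel columns grow to the right and rows downward; lengths in m; the calibration is good to about 2 mm. A picture is of the moment at which its call begins: read the wrist's pose just before it. get_calibration takes no time and is no camera call.
- manip.sign_off(): hands the job in, once; it reports no verdict.
The state is a dict: "t": time; "q": joint angles; "qd": joint speeds; "tau": joint torques, N m; "tcp_pos": TCP position; "tool_rot": TCP orientation; "force": force on the tool from outside, world axes, zero at the start; "ft_torque": the same for the moment, N m; "finger_gap": opening from 0.0 (shut) to 1.0 (fully open).
Only numpy, scipy, OpenCV 4.12 (cv2) and the standard library are available. Lean on these libraries where they do the work, as an engineer would, in place of code of your own. Each camera call takes 0.05 s, during which the arm holds its last target. There are 200 camera calls.

## Task

The vial in the blue tipping cup has been rinsed. Tip the blue cup right over, past its latch, so that the vial rolls out into the white draining tray below it, then let the cup swing back to its upright home position. Leave the yellow cup as it is.

Things in the scene. Friction and masses are not known exactly. Their poses are not given: they have to be found in the camera images.
- blue_stand: Fixed stand turned up to 20 degrees, aluminium base 250 x 120 mm; the blue cup hangs between its two cheeks. Origin: on the table below the cup's pivot axis, midway between the cheeks, z up. The axis runs along y, 120 mm up; the cup tips towards +x. White tray on it: inside x -34 to 150, y -36 to 36 mm, floor 10 to 26 mm up, walls 50 (far one 60) mm high. Latch: black block on the +y side.
- blue_grip (a point): Centre of the red grip on the blue cup's steel crank: a roll 24 mm thick, 40 mm long along y, the stand's -y side. Axes as the stand's at home; turns with the cup. At cup angle q it is at x = 65 cos(0.70 - q), y = -80, z = 120 + 65 sin(0.70 - q) mm in the stand's frame: 162 mm up at home, 78 at the stop. Pressing it down tips the cup, 6 to 12 N, up to 20 N at the latch; clear above and below.
- blue_cup (a joint): Tip angle of the blue scoop-shaped cup (90 x 72 x 70 mm), rad: 0 = upright at home behind its latch, grows as it tips, stop at 1.4. The sprung latch gives way within the first 0.2. A spring always drives the cup back; let go, it is home again within about 1.5 s. The vial rolls out from about 1.0 on, and is out within a second at 1.3 or more.
- blue_vial_mid (a point): Centre of the loose vial lying in the blue cup: white plastic cylinder 27 mm in diameter, 58 mm long along its y, red cap, about 25 g.
- yellow_cup (a joint): Tip angle of the yellow cup, rad, 0 = home: the same kind of cup on a second, identical stand (also with a red grip; its vial has a green cap), to be left as it is. The two stands may have changed sides.
Things that resemble listed ones, but are neither listed nor needed, are in the scene too. Leave any pink or turquoise look-alike of the part that bears blue_vial_mid alone.

How it is judged:
By the outcome, as a careful person would: the job done as asked, in the order asked, and still so for the second after the job is handed in, with the robot touching nothing.
It also fails if it takes over 35 s, if anything falls off the work surface, if the arm or the gripper's body presses on something with over 40 N, if the wrist force passes 120 N, or if a joint passes its speed limit or range.

## Working session

There is one attempt and no reset: what is moved stays moved. The work goes in short steps, Python scripts to look and compute and a tool call to move; the robot and the scene stay as the last step left them, time stands still between calls to the robot, and variables do not carry over. Pictures are saved under pics/ and viewed, about 8 in all and at most 12, crops included, and the job is handed in when it is done.

Besides the shell and the picture viewer there is one more tool, called after "Emit:" by a JSON object that holds its "method" and its "body". send_rows: Moves the arm, as the interface text tells. Its arguments: {"type":"object","properties":{"commands":{"type":"array","items":{"type":"object","properties":{"delta_pos":{"type":"array","items":{"type":"number"}},"yaw":{"type":"number"}}}},"grip":{"type":"number"},"force":{"type":"number"}},"required":["commands"]}

```bash
mkdir -p pics; cat > h.py <<'E'
import numpy as np, cv2
from station import manip
def proj(P,c):
    W=np.array(c["world_to_cam"]);K=np.array([[c["fx"],0,c["cx"]],[0,c["fy"],c["cy"]],[0,0,1]])
    r,_=cv2.Rodrigues(W[:3,:3]);return cv2.projectPoints(np.float64(P).reshape(-1,1,3),r,W[:3,3],K,np.float64(c["dist_coeffs"]))[0].reshape(-1,2)
def ray(uv,c):
    K=np.array([[c["fx"],0,c["cx"]],[0,c["fy"],c["cy"]],[0,0,1]])
    n=cv2.undistortPoints(np.float64(uv).reshape(-1,1,2),K,np.float64(c["dist_coeffs"])).reshape(2)
    W=np.array(c["world_to_cam"]);R=W[:3,:3];return -R.T@W[:3,3],R.T@np.array([n[0],n[1],1])
def onz(uv,c,z):
    o,d=ray(uv,c);return o+d*(z-o[2])/d[2]
def two(u1,c1,u2,c2):
    o,d=ray(u1,c1);p,e=ray(u2,c2)
    s=np.linalg.lstsq(np.c_[d,-e],p-o,rcond=None)[0];a=o+d*s[0];b=p+e*s[1];return (a+b)/2,np.linalg.norm(a-b)
E
python3 - <<'E'
from h import *
for n in("top","side"):
    im=manip.snapshot(n);cv2.imwrite(f"pics/{n}0.png",im)
    c=manip.get_calibration(n);W=np.array(c["world_to_cam"]);print(n,-W[:3,:3].T@W[:3,3],c["fx"])
    h=cv2.cvtColor(im,cv2.COLOR_BGR2HSV)
    for nm,lo,hi in(("red",0,6),("red2",174,180),("yel",22,35),("blue",100,125),("green",45,80)):
        m=cv2.inRange(h,(lo,120,60),(hi,255,255))
        N,_,s,ce=cv2.connectedComponentsWithStats(m)
        print(nm,[(s[i].tolist(),ce[i].round().tolist()) for i in range(1,N) if s[i,4]>25])
print(manip.sense()["force"],manip.sense()["t"])
E
```

```text
top [ 0.26766274 -0.05529418  1.0694224 ] 446.8862916515427
red [([435, 155, 20, 11, 158], [445.0, 160.0]), ([218, 157, 20, 14, 159], [228.0, 163.0]), ([395, 194, 5, 9, 33], [397.0, 198.0])]
red2 []
yel [([179, 173, 43, 48, 1037], [199.0, 193.0])]
blue [([611, 113, 19, 48, 347], [620.0, 137.0]), ([531, 116, 16, 48, 313], [539.0, 138.0]), ([389, 165, 37, 42, 861], [405.0, 182.0]), ([617, 184, 20, 19, 292], [627.0, 193.0])]
green [([192, 204, 8, 10, 53], [195.0, 208.0])]
side [-0.05957524 -0.78826431  0.96435651] 497.483532548529
red []
red2 []
yel [([239, 141, 27, 30, 422], [250.0, 157.0])]
blue [([284, 0, 356, 293, 61045], [504.0, 100.0]), ([358, 213, 34, 36, 436], [376.0, 229.0]), ([545, 282, 38, 56, 517], [563.0, 309.0]), ([529, 337, 22, 24, 391], [539.0, 348.0]), ([477, 383, 26, 17, 108], [488.0, 392.0])]
green []
[0.11380808 0.43477223 0.29611928] 0.1
```

View pics/top0.png

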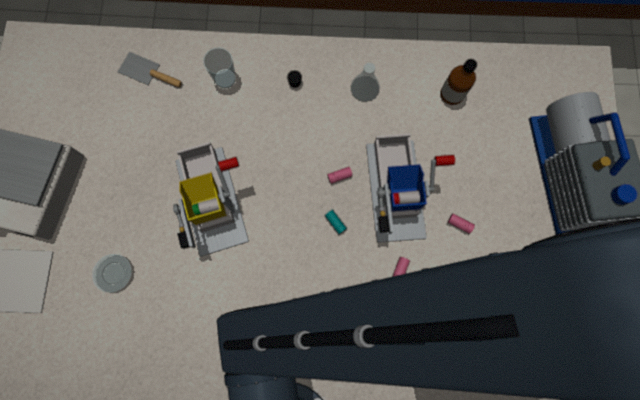

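View pics/side0.png

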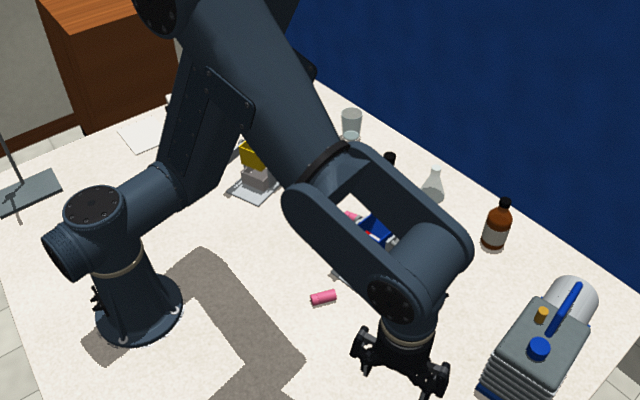

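The top view shows the blue cup at (405,182) with a red-capped vial at (405,198), its grip at (445,160) and its latch at (384,222). The yellow cup is at (199,193) with its grip at (228,163). Pink and turquoise look-alikes lie loose around them. In the side view the arm hides most of the blue stand. I'll confirm with an enlarged crop and world positions.

```bash
python3 - <<'E'
from h import *
c=manip.get_calibration("top");im=cv2.imread("pics/top0.png")
cv2.imwrite("pics/crop1.png",cv2.resize(im[125:250,350:470],None,fx=4.8,fy=4.8,interpolation=cv2.INTER_CUBIC))
g=onz((445,160),c,.162);print("grip",g, "yellow grip",onz((228,163),c,.162))
m=cv2.inRange(cv2.cvtColor(im,cv2.COLOR_BGR2HSV),(0,120,60),(6,255,255));
for x0,y0,w,h in((435,155,20,11),(218,157,20,14)):
    p=cv2.findNonZero(m[y0:y0+h,x0:x0+w]).reshape(-1,2)+[x0,y0]
    q=np.array([onz(u,c,.168)[:2] for u in p]);r=cv2.minAreaRect(np.float32(q*1000));print(r)
    d=np.linalg.svd(q-q.mean(0))[2][0];print("axis yaw deg",np.degrees(np.arctan2(d[1],d[0])))
E
```

```text
grip [ 0.58131352 -0.31421226  0.162     ] yellow grip [0.55473906 0.14656815 0.162     ]
((579.7379150390625, -312.17962646484375), (20.669775009155273, 40.29623794555664), 6.992173194885254)
axis yaw deg 97.53462576814097
((551.4692993164062, 145.49026489257812), (20.807472229003906, 39.824153900146484), 19.53277015686035)
axis yaw deg 106.59047337098345
```

View pics/crop1.png

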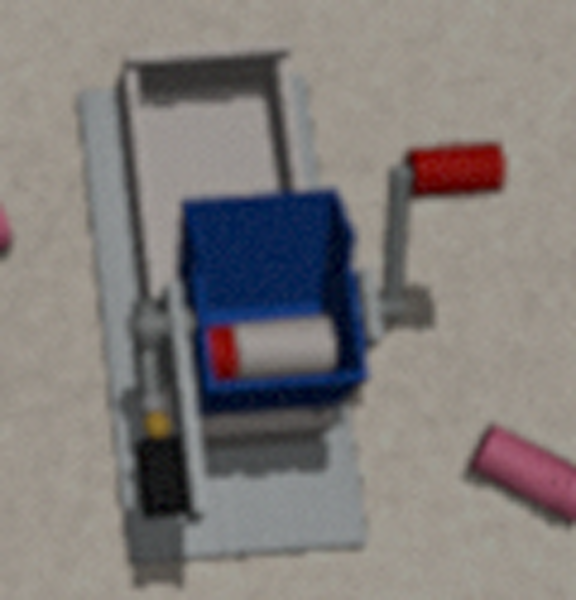

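The red-capped vial lies in the blue cup in the crop, at about (270,350). The red grip is at crop (458,168), which is (0.580, -0.313) in the world. Its roll measures 40 x 21 mm and its axis gives a stand yaw of about 7°, both matching the description. I'm moving above it with the fingers shut.

Emit:
{"method": "send_rows", "body": {"commands": [{"delta_pos":[3.2,3.6,0.4]},{"delta_pos":[3.2,3.6,0.4]},{"delta_pos":[3.2,3.6,0.4]},{"delta_pos":[3.2,3.6,0.4]},{"delta_pos":[3.2,3.6,0.4]},{"delta_pos":[3.6,1.5,0]},{"delta_pos":[3.6,1.5,0]},{"delta_pos":[3.6,1.5,0]},{"delta_pos":[3.6,1.5,0]},{"delta_pos":[3.6,1.5,0]}], "grip": 1, "force": 60}}

```text
validation failed for argument at $.co...
```

Emit:
{"method": "send_rows", "body": {"commands": [{"delta_pos":[3.2,3.6,0.4],"yaw":0.0},{"delta_pos":[3.2,3.6,0.4],"yaw":0.0},{"delta_pos":[3.2,3.6,0.4],"yaw":0.0},{"delta_pos":[3.2,3.6,0.4],"yaw":0.0},{"delta_pos":[3.2,3.6,0.4],"yaw":0.0},{"delta_pos":[3.6,1.5,0.0],"yaw":0.0},{"delta_pos":[3.6,1.5,0.0],"yaw":0.0},{"delta_pos":[3.6,1.5,0.0],"yaw":0.0},{"delta_pos":[3.6,1.5,0.0],"yaw":0.0},{"delta_pos":[3.6,1.5,0.0],"yaw":0.0}], "grip": 1, "force": 60}}

```text
t: 1.35
tcp_pos: [0.5844, -0.3118, 0.2461]
tool_rot: [0.981, 0.193, -0.002, -0.005]
force: [0.1, -0.7, 0.1]
finger_gap: -0.005
```

Emit:
{"method": "send_rows", "body": {"commands": [{"delta_pos":[0.0,-0.4,0.0],"yaw":-0.13},{"delta_pos":[0.0,0.0,0.0],"yaw":-0.13},{"delta_pos":[0.0,0.0,0.0],"yaw":0.0}]}}

```text
t: 1.72
tcp_pos: [0.5869, -0.3127, 0.2435]
tool_rot: [0.998, 0.063, -0.003, -0.006]
force: [0.7, -0.2, 0.5]
finger_gap: -0.002
```

```bash
cat >> h.py <<'E'
def wristcal(s):
    from scipy.spatial.transform import Rotation as R
    c=dict(manip.get_calibration("wrist"));T=np.eye(4);T[:3,:3]=R.from_quat(s["tool_rot"]).as_matrix();T[:3,3]=s["tcp_pos"]
    c["world_to_cam"]=np.linalg.inv(T@np.array(c["mount"]));return c
def red(im,a=25):
    h=cv2.cvtColor(im,cv2.COLOR_BGR2HSV);m=cv2.inRange(h,(0,120,50),(7,255,255))|cv2.inRange(h,(174,120,50),(180,255,255))
    N,_,s,ce=cv2.connectedComponentsWithStats(m);return [(s[i].tolist(),ce[i].round(1).tolist()) for i in range(1,N) if s[i,4]>a]
E
python3 - <<'E'
from h import *
s=manip.sense();c=wristcal(s);im=manip.snapshot("wrist");cv2.imwrite("pics/w1.png",im)
print(s["t"],np.round(s["tcp_pos"],4),np.round(s["tool_rot"],3),np.round(s["force"],1))
for r in red(im): print(r,onz(r[1],c,.168))
print(proj([.580,-.313,.162],c))
E
```

```text
1.725 [ 0.5869 -0.3127  0.2435] [ 0.998  0.063 -0.003 -0.006] [ 0.7 -0.2  0.5]
([292, 198, 52, 29, 1433], [317.5, 211.6]) [ 0.58357131 -0.31088908  0.168     ]
([216, 229, 15, 24, 307], [222.7, 240.6]) [ 0.54839443 -0.23705853  0.168     ]
[[319.62806125 213.40269026]]
```

View pics/w1.png

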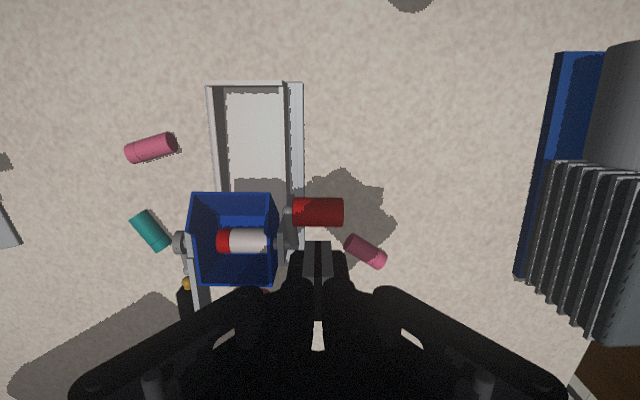

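The wrist view shows the grip at (317,212), which gives (0.583, -0.311). That agrees with the top view to within 3 mm. Now I'll lower to just above it.

Emit:
{"method": "send_rows", "body": {"commands": [{"delta_pos":[0.0,-0.2,-3.0],"yaw":0.0},{"delta_pos":[0.0,0.0,-3.0],"yaw":0.0},{"delta_pos":[0.0,0.0,-0.6],"yaw":0.0},{"delta_pos":[0.0,0.0,0.0],"yaw":0.0}]}}

```text
t: 2.28
tcp_pos: [0.5866, -0.3158, 0.1772]
tool_rot: [0.998, 0.066, -0.002, -0.006]
force: [1.2, 0.0, 0.4]
finger_gap: -0.002
```

Emit:
{"method": "send_rows", "body": {"commands": [{"delta_pos":[0.2,0.0,-0.8],"yaw":0.0},{"delta_pos":[0.2,0.0,-0.8],"yaw":0.0},{"delta_pos":[0.2,0.0,-0.8],"yaw":0.0},{"delta_pos":[0.2,0.0,-0.8],"yaw":0.0}]}}

```text
t: 2.78
tcp_pos: [0.6025, -0.3151, 0.1563]
tool_rot: [0.998, 0.066, 0.008, -0.003]
force: [-0.9, 2.8, 5.7]
finger_gap: -0.001
```

Emit:
{"method": "send_rows", "body": {"commands": [{"delta_pos":[-0.2,0.0,-1.0],"yaw":0.0},{"delta_pos":[-0.2,0.0,-1.0],"yaw":0.0},{"delta_pos":[-0.1,0.0,-1.0],"yaw":0.0},{"delta_pos":[-0.1,0.0,-1.0],"yaw":0.0}]}}

```text
t: 3.28
tcp_pos: [0.6115, -0.3142, 0.1301]
tool_rot: [0.997, 0.066, 0.026, 0.001]
force: [0.0, 2.3, 5.9]
finger_gap: -0.004
```

The tip is drifting towards +x under load, so I'm correcting that as I press.

Emit:
{"method": "send_rows", "body": {"commands": [{"delta_pos":[-0.9,0.0,-0.5],"yaw":0.0},{"delta_pos":[-0.9,0.0,-0.7],"yaw":0.0},{"delta_pos":[-0.8,0.0,-0.9],"yaw":0.0}]}}

```text
t: 3.65
tcp_pos: [0.6063, -0.3175, 0.1226]
tool_rot: [0.997, 0.065, 0.05, 0.011]
force: [4.8, 2.8, 6.7]
finger_gap: 0.004
```

Emit:
{"method": "send_rows", "body": {"commands": [{"delta_pos":[-0.8,0.1,-2.0],"yaw":0.0},{"delta_pos":[-0.8,0.1,-2.0],"yaw":0.0}]}}

```text
t: 3.9
tcp_pos: [0.6005, -0.3185, 0.092]
tool_rot: [0.996, 0.065, 0.062, 0.018]
force: [-0.1, 1.7, 10.6]
finger_gap: -0.002
```

Emit:
{"method": "send_rows", "body": {"commands": [{"delta_pos":[-0.8,0.1,-1.0],"yaw":0.0},{"delta_pos":[-0.5,0.0,-0.6],"yaw":0.0}]}}

```text
t: 4.15
tcp_pos: [0.5981, -0.3193, 0.087]
tool_rot: [0.995, 0.064, 0.074, 0.023]
force: [2.0, 11.7, 24.8]
finger_gap: -0.003
```

```bash
python3 - <<'E'
from h import *
s=manip.sense();print(s["t"],np.round(s["tcp_pos"],4),np.round(s["force"],1))
a=manip.snapshot("top");b=manip.snapshot("wrist")
cv2.imwrite("pics/c2.png",np.vstack([cv2.resize(a[120:250,330:490],(640,520))[:, :][0:300*1+220:1],])[:520]);cv2.imwrite("pics/w2.png",b)
A=cv2.resize(a[120:250,340:480],(560,520));B=b[40:400,120:440];B=cv2.resize(B,None,fx=.75,fy=.75)
H=np.zeros((520,560+B.shape[1],3),np.uint8);H[:,:560]=A;H[:B.shape[0],560:]=B;cv2.imwrite("pics/m2.png",H);print(red(b))
E
```

```text
4.15 [ 0.5981 -0.3193  0.087 ] [ 2.  11.7 24.8]
[([130, 127, 30, 38, 798], [142.6, 145.5]), ([265, 257, 25, 36, 694], [275.4, 272.8])]
```

View pics/m2.png

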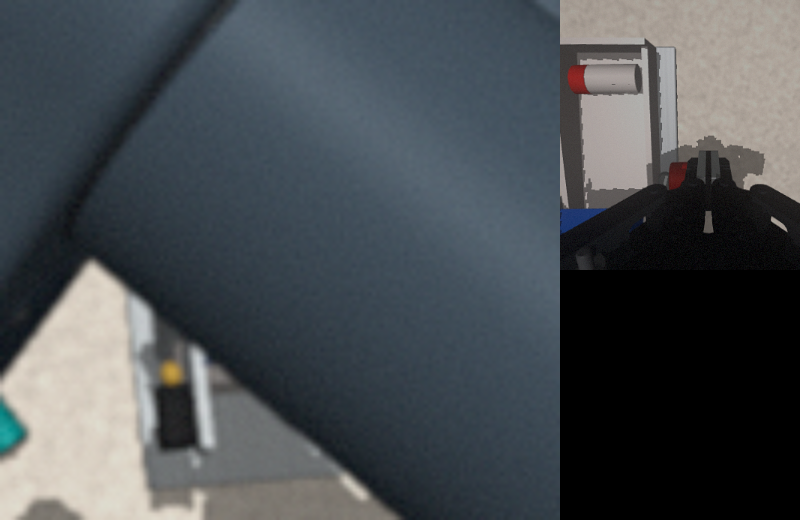

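The vial lies in the far end of the tray (inset about (605,78)) and the cup is at its stop. Now I'll release, rising straight up.

Emit:
{"method": "send_rows", "body": {"commands": [{"delta_pos":[0.0,0.0,1.5],"yaw":0.0},{"delta_pos":[0.0,0.0,2.0],"yaw":0.0},{"delta_pos":[0.0,0.0,2.5],"yaw":0.0},{"delta_pos":[0.0,0.0,2.5],"yaw":0.0},{"delta_pos":[0.0,0.0,3.0],"yaw":0.0},{"delta_pos":[0.0,0.0,3.0],"yaw":0.0},{"delta_pos":[0.0,0.0,3.0],"yaw":0.0}]}}

```text
t: 5.12
tcp_pos: [0.6004, -0.321, 0.2744]
tool_rot: [0.995, 0.065, 0.076, 0.027]
force: [0.5, -0.4, 0.6]
finger_gap: 0.001
```

Next I'll move back towards the robot, out of the top camera's view, and let the cup settle.

Emit:
{"method": "send_rows", "body": {"commands": [{"delta_pos":[-3.5,-1.5,0.5],"yaw":0.0},{"delta_pos":[-3.5,-1.5,0.5],"yaw":0.0},{"delta_pos":[-3.5,-1.5,0.5],"yaw":0.0},{"delta_pos":[-3.5,-1.5,0.0],"yaw":0.0},{"delta_pos":[-3.2,-3.6,0.0],"yaw":0.0},{"delta_pos":[-3.2,-3.6,0.0],"yaw":0.0},{"delta_pos":[-3.2,-3.6,0.0],"yaw":0.0},{"delta_pos":[-3.2,-3.6,0.0],"yaw":0.0},{"delta_pos":[-3.2,-3.0,0.0],"yaw":0.0},{"delta_pos":[0.0,0.0,0.0],"yaw":0.0}]}}

```text
t: 6.38
tcp_pos: [0.2896, -0.5645, 0.3026]
tool_rot: [0.994, 0.069, 0.078, 0.036]
force: [0.0, -0.2, 0.2]
finger_gap: 0.001
```

```bash
python3 - <<'E'
from h import *
s=manip.sense();c=manip.get_calibration("top");a=manip.snapshot("top")
print(s["t"],np.round(s["tcp_pos"],3),np.round(s["force"],1))
for r in red(a): print(r,onz(r[1],c,.162))
i0=cv2.imread("pics/top0.png")[120:250,160:260]
print("yellow region diff",cv2.absdiff(i0,a[120:250,160:260]).mean())
cv2.imwrite("pics/end.png",cv2.resize(a[120:260,160:480],None,fx=2.5,fy=2.5,interpolation=cv2.INTER_CUBIC))
E
```

```text
6.375 [ 0.29  -0.565  0.303] [ 0.  -0.2  0.2]
([380, 142, 5, 11, 51], [382.1, 146.9]) [ 0.60521523 -0.18022955  0.162     ]
([435, 155, 20, 11, 179], [444.8, 159.8]) [ 0.58174374 -0.31379798  0.162     ]
([218, 157, 21, 14, 182], [228.0, 163.6]) [0.55340887 0.14645082 0.162     ]
yellow region diff 3.667153846153846
```

View pics/end.png

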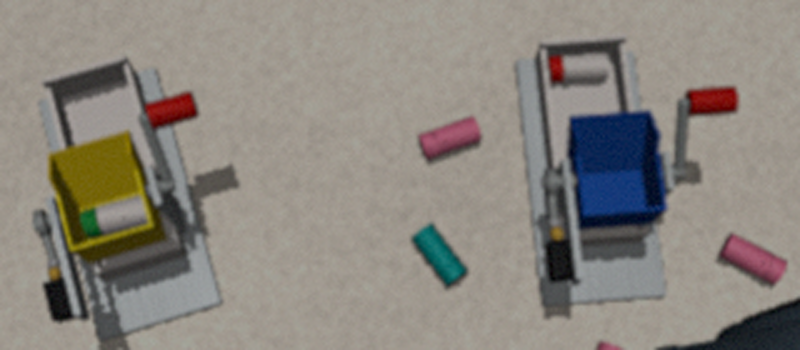

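The blue cup is empty and home: its grip is at px (444.8,159.8), against (445,160) before. The red-capped vial lies in the tray at crop (578,68). The yellow cup still holds its green-capped vial and hasn't moved.

```bash
python3 -c "
from station import manip
print(manip.sign_off())"
```

```text
the job is handed in; nothing more can be done
None
```

The job is done and handed in at about 6.4 s of robot time. I pressed the blue cup's red grip down to its stop with the fingers shut. The vial rolled out into the white tray, and after I lifted off, the cup swung back home.

**Last checks:**
- **Blue cup:** it is empty and home. Its grip is within 0.3 px of its starting place in the top view.
- **Vial:** the red-capped vial lies at the far end of the white tray.
- **Yellow cup:** its grip is in the same place (within 1 px), and its green-capped vial is still in it.
- **Arm:** it is well clear, with a wrist force of about 0. The highest reading I saw was about 27 N, at the stop; I only read it at the end of each move.

**What went off plan:** while pressing, the tip drifted about 1.5 cm towards +x and the tool tilted about 9°. I corrected the drift as I pressed and left the tilt. The yellow area also differed slightly from the first picture (mean 3.7 grey levels). I took that for image noise and changed arm shadow, since nothing there had visibly moved.

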